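# Tighten the clamping knob of a spotlight with fingertip strokes

### The arm

A 6-joint arm with a two-finger parallel gripper is mounted at the origin on the work surface. World frame = base frame: x ahead of the robot, y to its left, z up, the work surface at z = 0. Lengths are in mm, angles in rad, forces in N, time in s.
With the tool pointing down it reaches from about 275 to 825 mm from the base axis. Payload 4.9 kg.
Tool frame: the origin (TCP) lies at the very end of the fingers, on their centre line; the grasp point (between the pads) lies 19 mm behind it; z points along the fingers, y is the direction in which the jaws open and shut (so a half turn about z gives the same grasp; the last joint's range is limited). The gripper opens to 85 mm and grips with 20 to 120 N. Pads are 22 mm wide; open, the fingers measure 114 mm over their backs; the gripper's body (76 mm by 85 mm) begins 54 mm behind the grasp point. The pads swing forward as they close: fully open they stand 13 mm farther back than shut.
Start: joints at [1.054, 0.326, -0.193, 1.052, 0, 1.437], TCP at [205.432, 510.212, 231.281] pointing down, gripper open.
Joint ranges: [-2.65, 2.65], [-0.97, 1.79], [-1.3, 1.35], [-1.93, 2.1], [-1.47, 1.37], [-3.14, 3.14]. Speed limits (rad/s): [2.57, 2.57, 3.14, 3.14, 3.14, 3.14].

### API

Orientations are given as [roll, pitch, yaw] about the fixed x, y, z axes, in that order (R = Rz(yaw) Ry(pitch) Rx(roll)).
In Python, from bench import bot, solve_ik, imaging gives the robot as it stands. Calls block until the motion is done:
- bot.move_ptp(position, orientation): joint-space move of the TCP to a pose.
- bot.movel(position, rot=None, max_speed=150, threshold=None): straight line of the TCP; rot=None keeps the orientation; max_speed is the mean speed in mm/s. With threshold (N) it stops when the force on the tool has changed by that much, and returns True; else False.
- bot.move_j(angles): joint-space move.
- bot.grip(opening, effort=None): opening from 0.0 (shut) to 1.0 (fully open); effort is the grip in N (None keeps the last); returns when the fingers have stopped.
- bot.dwell(seconds).
- solve_ik(position, orientation): joint angles nearest the present ones, or None.
- bot.get_state(): the state.
- imaging.capture(name): name is "scene" or "side" or "wrist"; returns the picture (480x640x3 uint8, blue, green, red); there is no depth.
- imaging.camera_model(name): a dict with "K" (3x3 intrinsics, pixels), "k1" (the pictures are not rectified: a ray, as slopes to the right and down, at radius r is drawn at 1 + k1 r^2 times it, then the intrinsics apply), "position" and "rotation" of the camera in the world. Camera axes: x right, y up, looking along -z (the intrinsics and any distortion apply to the point x, -y, -z); pixel columns grow to the right and rows downward; lengths in mm; the calibration is good to about 2 mm. A picture is of the moment at which its call begins: read the wrist's pose just before it. camera_model takes no time and is no camera call; for the wrist camera it gives the pose at the moment of the call.
A pose or a line that the arm cannot do raises bot.IKError and nothing moves.
- bot.sign_off(): hands the job in, once; it reports no verdict.
The state is a dict: "t": time; "qpos": joint angles; "joint_velocities": joint speeds; "effort": joint torques, N m; "tcp_pos": TCP position; "orientation": TCP orientation; "contact_force": force on the tool from outside, world axes, zero at the start; "wrist_torque": the same for the moment, N m; "opening": opening from 0.0 (shut) to 1.0 (fully open).
Only numpy, scipy, OpenCV 4.12 (cv2) and the standard library are available. Lean on these libraries where they do the work, as an engineer would, in place of code of your own. Each camera call takes 0.05 s, during which the arm holds its last target. There are 200 camera calls.

### The job

The three-armed clamping knob on the side of the little spotlight has come loose: stroke its arms round with the fingertips, again and again, until it is screwed fully home against the bracket. Do not take hold of anything: the spotlight must stay standing where it is with its head still aimed at the sculpture, and everything else on the sideboard is left alone. Finish clear of everything.

Things in the scene. Friction and masses are not known exactly. Their poses are not given: they have to be found in the camera images.
- lamp: Cordless spotlight, 2.9 kg, loose: steel disc base 150 mm across, 18 thick; grey U-bracket, 96 mm over its two arms, 101 high; grey drum head 76 mm across, 92 long, between them. Origin: centre of base underside, z up. Its x axis is along the head's pivot line, level, 88 mm up, and points to the knob side; the beam goes to +y and up. Head reaches at most 62 mm above the pivot line.
- knob_center (a point): Centre of the black clamping knob, on its axis (the lamp's pivot line), mid-thickness: at lamp x = 66 mm when home, 1.5 mm more per turn unscrewed. Hub 20 mm across; three arms 120 degrees apart, 10 mm wide with round 12 mm ends, tips 32 mm from the axis, 16 mm thick along the axis, open notches between. The bracket behind ends at lamp x = 46 mm.
- knob (a joint): How far the knob is unscrewed, rad: 0 is fully home (firm stop); starts at 6 to 11. Clockwise, seen facing the knob, screws it in: the knob's top travels towards lamp +y. It stays where left (friction 0.03 N m). At 0 one arm is 10 degrees past straight up, towards lamp +y. An arm lying flatter than 45 degrees on the -y side binds if pushed level at its tip: press the arm on the +y side down.
- lens (a point): Centre of the glass at the front of the spotlight's head, 47 mm in front of the pivot line. The head stays at its tilt by friction (0.25 N m) and can be knocked off its aim.
- sculpture: White plaster sculpture, a head cradled in two hands, 220 mm high, loose on a round dark wooden display stand (250 mm across, 82 mm high) in front of the spotlight. Origin: centre of its foot.
- cup_a: Grey coffee cup, 86 mm across, 72 mm high, standing on a saucer. Origin: centre of its underside.
- saucer_a: Dark wooden saucer, 140 mm across, 12 mm thick, under that cup. Origin: centre of its underside.
- cup_b: The second cup, like the first. Origin: centre of its underside.
- saucer_b: The saucer under the second cup. Origin: centre of its underside.
- spoon: Brass teaspoon, 130 mm long, lying on the sideboard.
- matchbox: Cardboard matchbox, 36 x 56 x 16 mm, lying flat near the spotlight. Origin: centre of its underside.
- tealight: Amber glass tea-light holder, 68 mm across, 45 mm high, near the spotlight. Origin: centre of its underside.
Not all that is in view belongs to the job. What is shaped like the lamp but yellow is not meant.

How it is judged:
By the outcome, as a careful person would: the job done as asked, in the order asked, and still so for the second after the job is handed in, with the robot touching nothing.
It also fails if it takes over 58 s, if anything falls off the work surface, if the arm or the gripper's body presses on something with over 40 N, if the wrist force passes 120 N, or if a joint passes its speed limit or range.

## Working session

There is one attempt and no reset: what is moved stays moved. The work goes in short steps, each a Python script; the robot and the scene stay as the last script left them, time stands still between calls to the robot, and variables do not carry over. Pictures are saved under pics/ and viewed, about 8 in all and at most 12, crops included, and the job is handed in when it is done.

```bash
ls; mkdir -p pics
python3 - <<'E'
from bench import bot, solve_ik, imaging
import cv2, numpy as np
a=imaging.capture("scene"); b=imaging.capture("side")
cv2.imwrite("pics/scene0.png",a); cv2.imwrite("pics/side0.png",b)
for n in ("scene","side","wrist"): print(n,imaging.camera_model(n))
print(bot.get_state())
E
```

```text
pics
scene {'K': array([[524.6913742 ,   0.        , 326.12515412],
       [  0.        , 524.6913742 , 235.5492715 ],
       [  0.        ,   0.        ,   1.        ]]), 'k1': -0.105685374623263, 'position': array([1545.37602691,   52.98557921,  789.60051197]), 'rotation': array([ 0.95432712, -0.02232115,  1.63474883])}
side {'K': array([[495.0955448 ,   0.        , 320.61069641],
       [  0.        , 495.0955448 , 240.80764956],
       [  0.        ,   0.        ,   1.        ]]), 'k1': -0.006327978135827191, 'position': array([ 217.00393612, -710.97053821,  856.24088329]), 'rotation': array([ 0.80397226,  0.00144864, -0.42511184])}
wrist {'K': array([[399.66709799,   0.        , 317.88047914],
       [  0.        , 399.66709799, 236.67702557],
       [  0.        ,   0.        ,   1.        ]]), 'k1': 0.009606461857552151, 'position': array([132.33198676, 538.31485205, 372.79170446]), 'rotation': array([-3.09373635e-01,  1.14153061e-03,  1.18820938e+00])}
{'t': 0.1, 'qpos': array([ 1.05378718e+00,  3.26875177e-01, -1.93457732e-01,  1.05199588e+00,
        9.17868932e-07,  1.43658394e+00]), 'joint_velocities': array([-2.68410311e-05, -1.12987017e-03,  2.63352637e-04, -2.29891552e-06,
        1.47676424e-03,  5.55825359e-04]), 'effort': array([ 2.10985512e-03, -4.44239974e+01,  2.63038713e+01,  7.85808923e-03,
       -2.58565785e-05,  9.31143802e-06]), 'tcp_pos': array([205.17752105, 509.75187842, 230.58711209]), 'orientation': array([-3.14007409e+00, -2.05968415e-04,  2.75879574e+00]), 'contact_force': array([-0.25557418,  0.90901116,  0.06757908]), 'wrist_torque': array([-0.01148384,  0.00546391, -0.03711886]), 'opening': 0.9974626373223816}
```

View pics/scene0.png

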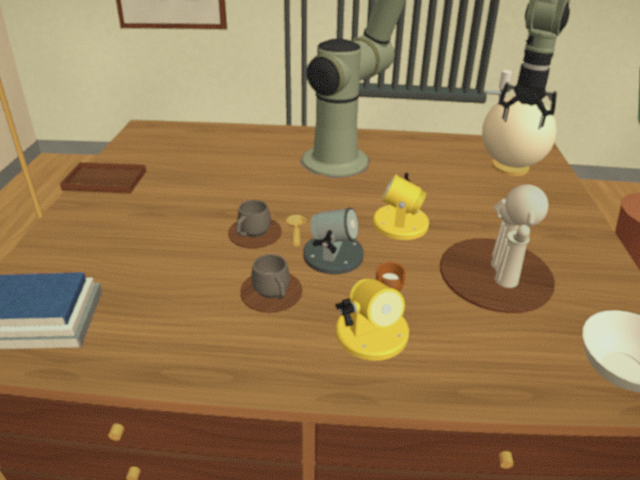

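View pics/side0.png

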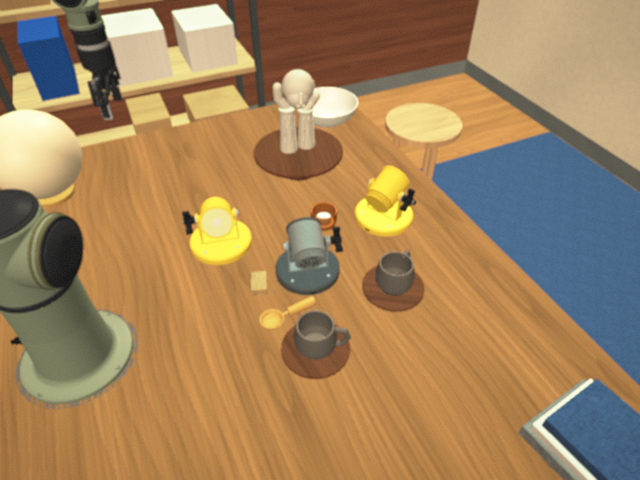

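The things shaped like the lamp are the grey one at scene (334,245)/side (307,260) and two yellow ones at scene (401,210) and (373,322). By the description I choose the grey one. Next is a close crop and the triangulation.

```bash
cat > h.py <<'E'
import numpy as np, cv2
from scipy.spatial.transform import Rotation as R
from bench import bot, solve_ik, imaging
def cam(n):
    m=imaging.camera_model(n); m['R']=R.from_euler('xyz',m['rotation']).as_matrix(); return m
def ray(m,uv):
    K=m['K']; d=np.array([[[(uv[0]),(uv[1])]]],float)
    p=cv2.undistortPoints(d,K,np.array([m['k1'],0,0,0,0.]))[0,0]
    v=m['R']@np.array([p[0],-p[1],-1.]); return m['position'],v/np.linalg.norm(v)
def proj(m,P):
    c=(np.atleast_2d(P)-m['position'])@m['R']; c=c*[1,-1,-1]
    return cv2.projectPoints(c,np.zeros(3),np.zeros(3),m['K'],np.array([m['k1'],0,0,0,0.]))[0][:,0]
def tri(a,b):
    (p,u),(q,v)=a,b
    s=np.linalg.lstsq(np.c_[u,-v],q-p,rcond=None)[0]
    x,y=p+s[0]*u,q+s[1]*v; return (x+y)/2,np.linalg.norm(x-y)
def onz(r,z): return r[0]+r[1]*(z-r[0][2])/r[1][2]
E
python3 - <<'E'
from h import *
a=cv2.imread('pics/scene0.png');b=cv2.imread('pics/side0.png')
A=cv2.resize(a[190:290,280:420],(798,570),interpolation=3)   # 5.7x
B=cv2.resize(b[205:305,240:380],(798,570),interpolation=3)
cv2.imwrite('pics/cs.png',A);cv2.imwrite('pics/cd.png',B)
s,d=cam('scene'),cam('side')
print(tri(ray(s,(327,240)),ray(d,(337,239))))
print(onz(ray(s,(334,252)),18),onz(ray(d,(307,267)),18))
E
```

```text
(array([579.25747176,   6.82682873,  90.27509884]), np.float64(4.8578173411095715))
[524.70834859  24.12667664  18.        ] [510.01601379  15.54590853  18.        ]
```

View pics/cs.png

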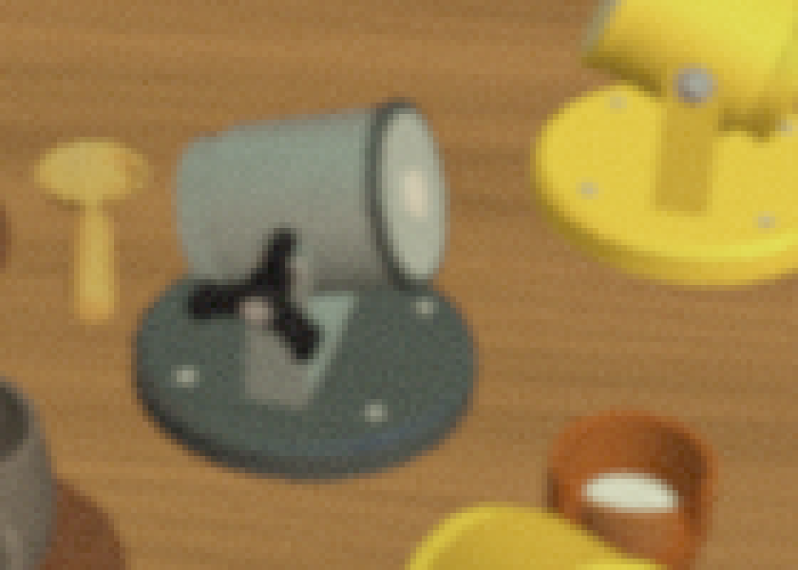

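View pics/cd.png

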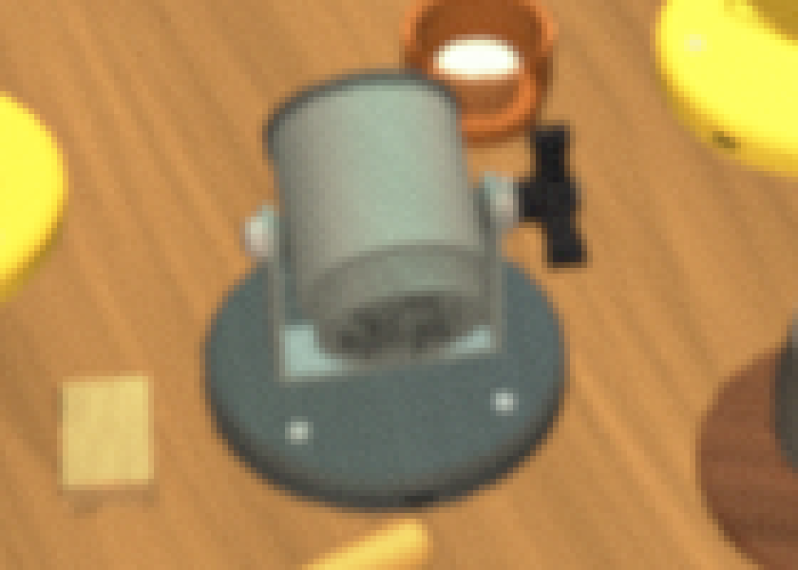

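```bash
cat > fit.py <<'E'
from h import *
from scipy.optimize import least_squares
s,d=cam('scene'),cam('side')
S=lambda u,v:np.array([280+u/5.7,190+v/5.7]); D=lambda u,v:np.array([240+u/5.7,205+v/5.7])
t=np.linspace(0,2*np.pi,180)
disc=np.r_[np.c_[75*np.cos(t),75*np.sin(t),0*t],np.c_[75*np.cos(t),75*np.sin(t),0*t+18]]
def toW(p,L): return R.from_euler('z',p[2]).apply(np.atleast_2d(L))+[p[0],p[1],0]
def arm(phi,r,x): return [x,r*np.sin(phi),88+r*np.cos(phi)]
def res(p):
    W=toW(p,disc); r=[]
    for m,(l,rr,b) in ((s,(S(135,0)[0],S(477,0)[0],S(0,478)[1])),(d,(D(204,0)[0],D(566,0)[0],D(0,512)[1]))):
        q=proj(m,W); r+=[q[:,0].min()-l,q[:,0].max()-rr,q[:,1].max()-b]
    k=toW(p,[arm(p[3],26,68),arm(p[3]+2*np.pi/3,26,68),arm(p[3]-2*np.pi/3,26,68)])
    q=proj(s,k); o=np.array([S(286,240),S(303,348),S(203,300)]); r+=list((q-o).ravel())
    q=proj(d,k); r+=list(q[0]-D(552,138))+list(q[2]-D(570,252))
    return np.array(r)
f=least_squares(res,[520,20,0,0.2],loss='soft_l1')
if __name__=='__main__':
    print(f.x[:2],np.degrees(f.x[2:]),res(f.x).round(1))
    print('knob',toW(f.x,[68,0,88]))
E
python3 fit.py
```

```text
[514.5747605   21.90250698] [-13.08683924  15.07508613] [-1.   0.2  0.8 -0.4  0.7 -0.3 -1.1  1.3  0.3 -1.2 -0.2 -0.5 -0.3 -0.6
 -0.7 -0.5]
knob [[580.80866471   6.5054315   88.        ]]
```

The crops show the grey lamp with its black knob at scene (327,242). The arms lie at about +15°, +135° and −105°, and the fit residuals are around 1 px. Next I check the obstacles and the IK for the stroking poses.

```bash
cat >> h.py <<'E'
def toolrot(yaw,tilt,flip=1):
    z=np.array([-np.sin(tilt),0,-np.cos(tilt)]); y=flip*np.array([np.cos(tilt),0,-np.sin(tilt)]); x=np.cross(y,z)
    return R.from_euler('z',yaw)*R.from_matrix(np.c_[x,y,z])
E
python3 - <<'E'
from h import *
s,d=cam('scene'),cam('side')
print('stand',onz(ray(s,(496,273)),60).round(), 'ylamp',onz(ray(s,(373,330)),10).round(),'yknob',onz(ray(s,(347,311)),88).round(),'ylamp2',onz(ray(s,(401,218)),10).round(),
 'tea',onz(ray(s,(390,275)),20).round(),'cupb',onz(ray(s,(270,277)),40).round(),'globe',onz(ray(s,(512,168)),0).round())
yaw=np.radians(-13.1); L=np.array([514.6,21.9,0])
P=lambda x,y,h: R.from_euler('z',yaw).apply([x,y,88+h])+L
for tilt in (0,10,15,20):
  for fl in (1,-1):
    o=toolrot(yaw,np.radians(tilt),fl).as_euler('xyz')
    print(tilt,fl,[None if (q:=solve_ik(list(P(*p)),list(o))) is None else q.round(2).tolist() for p in((74,-32,150),(74,24,-2))])
print(solve_ik([205.4,510.2,430],[-3.14,0,2.7588]))
E
```

```text
stand [625. 391.  60.] ylamp [773. 118.  10.] yknob [803.  62.  88.] ylamp2 [344. 198.  10.] tea [603. 158.  20.] cupb [ 659. -112.   40.] globe [-11. 586.   0.]
0 1 [[-0.17, 0.38, -0.1, 1.09, 0.0, 1.63], [-0.08, 0.53, -0.27, 0.77, 0.0, 1.72]]
0 -1 [[-0.17, 0.38, -0.1, 1.09, 0.0, -1.51], [-0.08, 0.53, -0.27, 0.77, 0.0, -1.42]]
10 1 [[-0.18, 0.52, 0.11, 1.33, 0.01, 1.62], [-0.09, 0.66, -0.06, 1.03, 0.02, 1.71]]
10 -1 [[-0.18, 0.52, 0.11, 1.33, 0.01, -1.52], [-0.09, 0.66, -0.06, 1.03, 0.02, -1.43]]
15 1 [[-0.18, 0.6, 0.21, 1.45, 0.01, 1.62], [-0.09, 0.72, 0.05, 1.16, 0.03, 1.7]]
15 -1 [[-0.18, 0.6, 0.21, 1.45, 0.01, -1.52], [-0.09, 0.72, 0.05, 1.16, 0.03, -1.44]]
20 1 [[-0.18, 0.67, 0.33, 1.57, 0.02, 1.62], [-0.1, 0.8, 0.16, 1.28, 0.04, 1.69]]
20 -1 [[-0.18, 0.67, 0.33, 1.57, 0.02, -1.53], [-0.1, 0.8, 0.16, 1.28, 0.04, -1.45]]
[ 1.05395780e+00  2.86630634e-01  2.51497084e-01  1.53724114e+00
 -2.12849791e-04  1.43675062e+00]
```

```bash
cat >> h.py <<'E'
YAW=np.radians(-13.1); L0=np.array([514.6,21.9,0]); TILT=np.radians(15)
ORI=list(toolrot(YAW,TILT,1).as_euler('xyz'))
def P(x,y,h): return list(R.from_euler('z',YAW).apply([x,y,88+h])+L0)
def F():
    return R.from_euler('z',-YAW).apply(bot.get_state()['contact_force']).round(1)
E
python3 - <<'E'
from h import *
bot.movel([205.4,510.2,420],max_speed=250)
bot.move_ptp(P(74,-34,260),ORI)
bot.grip(0.0,20)
bot.movel(P(74,-34,70),max_speed=200)
print(bot.get_state(),F())
m=cam('wrist'); w=imaging.capture('wrist'); a=imaging.capture('scene')
print(m['position'],m['rotation'], bot.get_state()['t'])
cv2.imwrite('pics/w1.png',w)
A=cv2.resize(a[130:290,260:420],(560,560),interpolation=3)
cv2.imwrite('pics/c1.png',np.hstack([cv2.resize(w,(747,560))[:, 373-230:373+230] if 0 else A]))
for k in ((10,),(130,),(-110,),(15,),(135,),(-105,)):
    f=np.radians(k[0]); print(k,proj(m,[P(68,26*np.sin(f),26*np.cos(f))]))
E
```

```text
{'t': 5.2333, 'qpos': array([-0.18199624,  0.64118283,  0.09237846,  1.28163168,  0.01207791,
        1.61583618]), 'joint_velocities': array([-0.00201247, -0.00879345,  0.00794992, -0.00242135, -0.00023732,
        0.00084389]), 'effort': array([-1.22070179e-02, -5.65074849e+01,  2.32630152e+01,  2.09997654e+00,
        3.68633762e-02, -1.13120201e-06]), 'tcp_pos': array([579.70491516, -28.12030964, 159.11272375]), 'orientation': array([-2.88167851e+00, -1.01690907e-04,  1.34217011e+00]), 'contact_force': array([ 0.38159887, -0.2574877 ,  0.8815247 ]), 'wrist_torque': array([-0.01496103, -0.26041708, -0.05404235]), 'opening': -0.0013610507661755904} [ 0.4 -0.2  0.9]
[632.38097592  38.72841997 296.5340269 ] [-0.30876796  0.25952658 -0.22831112] 5.3333
(10,) [[329.3417668  194.03047622]]
(130,) [[346.91176872 152.33848395]]
(-110,) [[342.61765884 231.67086024]]
(15,) [[329.62129129 189.24885888]]
(135,) [[347.4098141  154.79251763]]
(-105,) [[341.84253853 233.87074208]]
```

View pics/w1.png

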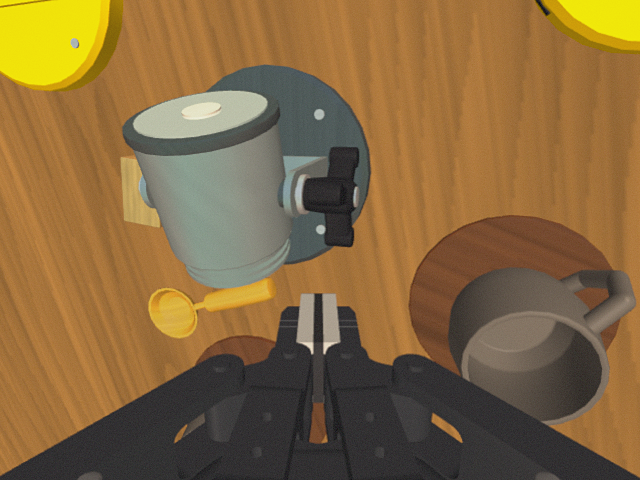

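View pics/c1.png

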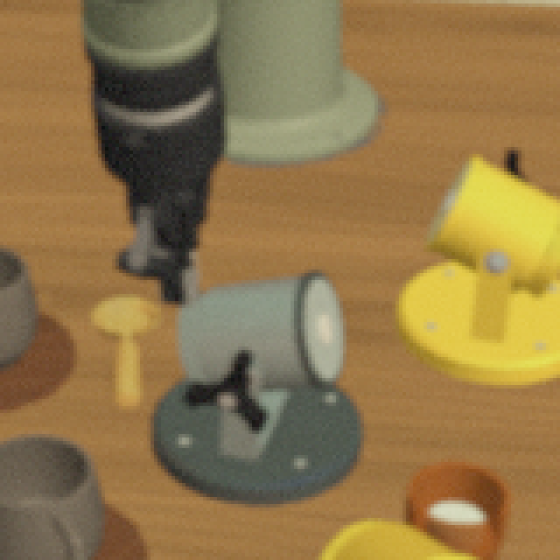

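The wrist view shows the knob tips at (344,155) and (340,237), against a prediction of (347,155) and (342,234). That is good to about 2 mm, so I make the first stroke.

```bash
cat >> h.py <<'E'
X=71
def rep(s): st=bot.get_state(); p=R.from_euler('z',-YAW).apply(st['tcp_pos']-L0)-[0,0,88]; print(s,'t%.1f'%st['t'],p.round(1),F())
def stroke(v=50,th=6):
    bot.movel(P(X,-34,14),max_speed=150,threshold=8)
    r=bot.movel(P(X,24,14),max_speed=v,threshold=th); rep(f'push {r}')
    if r: return False
    r=bot.movel(P(X,24,-2),max_speed=40,threshold=th); rep(f'press {r}')
    return not r
def back():
    y=R.from_euler('z',-YAW).apply(bot.get_state()['tcp_pos']-L0)[1]
    if y<24: bot.movel(P(X,y-4,14),max_speed=50)
    bot.movel(P(X,y-(4 if y<20 else 0),46),max_speed=120)
    bot.movel(P(X,-34,46),max_speed=150)
E
python3 - <<'E'
from h import *
print(stroke())
a=imaging.capture('scene'); w=imaging.capture('wrist')
cv2.imwrite('pics/c2.png',np.hstack([cv2.resize(a[170:290,270:390],(400,400),interpolation=3),cv2.resize(w[60:300,150:390],(400,400))]))
E
```

```text
push False t7.2 [71.1 24.1 14. ] [0.4 0.8 0.2]
press False t7.7 [70.5 23.7 -2.5] [-0.1  0.3  0.3]
True
```

View pics/c2.png

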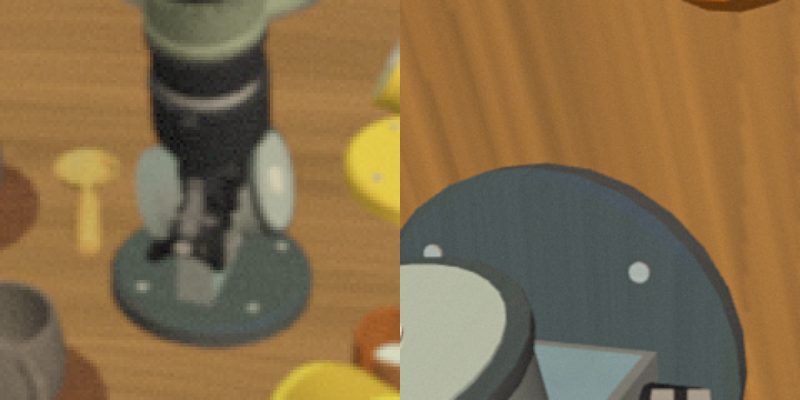

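The finger hides the knob in both views, so I retract and look at it clear.

Run:
```python
from h import *
back(); rep('b')
bot.movel(P(X,-34,70),max_speed=150)
a=imaging.capture('scene'); m=cam('wrist'); w=imaging.capture('wrist')
cv2.imwrite('pics/c3.png',np.hstack([cv2.resize(a[190:270,290:370],(400,400),interpolation=3),cv2.resize(w[100:300,200:400],(400,400))]))
```

```text
b t9.2 [ 70.8 -34.1  45.6] [-0.1  0.7 -0.1]
```

View pics/c3.png

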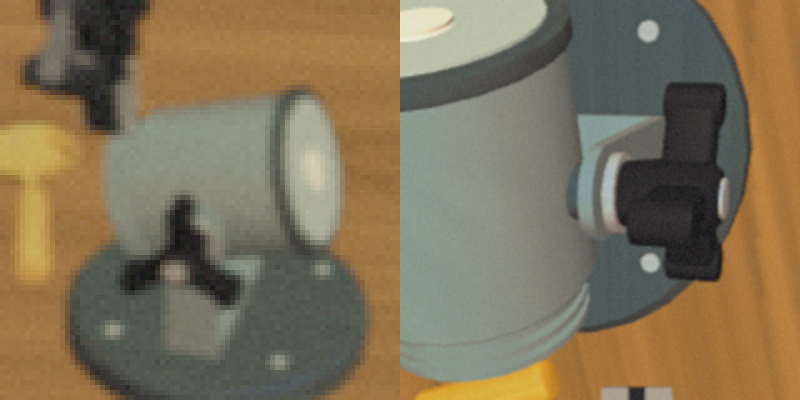

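The top arm now stands nearly vertical (scene crop tip at (183,205)), and lamp and head are unmoved. The stroke gave about 100°, as planned. I add an automatic angle estimate and carry on.

```bash
cat >> h.py <<'E'
def angle(im,m,x=76):
    g=cv2.GaussianBlur(im,(3,3),0).max(2).astype(float); best=[]
    for f in range(-60,60):
        on,off=[],[]
        for k in (0,120,240):
            for r in (16,20,24,28):
                for w in (-3,0,3):
                    for l,a in ((on,0),(off,60)):
                        q=np.radians(f+k+a); l.append(P(x,r*np.sin(q)+w*np.cos(q),r*np.cos(q)-w*np.sin(q)))
        s=lambda l:np.mean([g[int(round(v)),int(round(u))] for u,v in proj(m,l)])
        best.append((s(on)-s(off),f))
    return min(best)
E
python3 - <<'E'
from h import *
s=cam('scene'); print('start',angle(cv2.imread('pics/scene0.png'),s))
print('now',angle(imaging.capture('scene'),s))
for i in (2,3):
    ok=stroke(); back(); bot.movel(P(X,-34,70),max_speed=150)
    print(i,ok,angle(imaging.capture('scene'),s))
    if not ok: break
rep('end')
E
```

```text
start (np.float64(-61.888888888888886), 13)
now (np.float64(-59.58333333333333), -2)
push False t11.5 [71.  24.1 14. ] [0.4 0.6 1.8]
press False t12.1 [70.5 23.7 -2.5] [-0.5  0.1  0.5]
2 True (np.float64(-57.44444444444444), -2)
push False t15.7 [71.  24.1 14. ] [ 0.2 -0.1  0.7]
press False t16.3 [70.5 23.7 -2.4] [ 0.  -0.1  0.3]
3 True (np.float64(-55.027777777777786), -2)
end t18.1 [ 71.1 -33.2  69.8] [-0.2 -0.1 -0.4]
```

Each stroke gives 120°. From here the stop could come on any push, so I push slowly through the home angle with a low force threshold.

```bash
cat >> h.py <<'E'
def stroke2(th=5):
    bot.movel(P(X,-34,14),max_speed=150,threshold=8)
    bot.movel(P(X,-20,14),max_speed=50,threshold=th)
    r=bot.movel(P(X,-4,14),max_speed=20,threshold=th); rep(f'slow {r}')
    if r: return False
    r=bot.movel(P(X,24,14),max_speed=50,threshold=6); rep(f'push {r}')
    if r: return False
    r=bot.movel(P(X,24,-2),max_speed=40,threshold=6); rep(f'press {r}')
    return not r
E
python3 - <<'E'
from h import *
s=cam('scene')
for i in (4,5,6):
    ok=stroke2(); back(); bot.movel(P(X,-34,70),max_speed=150)
    a=imaging.capture('scene'); print(i,ok,angle(a,s))
    if not ok: break
rep('end'); cv2.imwrite('pics/s4.png',a)
w=imaging.capture('wrist'); cv2.imwrite('pics/c4.png',np.hstack([cv2.resize(a[190:270,290:370],(400,400),interpolation=3),cv2.resize(w[100:300,200:400],(400,400))]))
E
```

```text
slow False t20.0 [71.  -3.8 13.9] [-0.5 -0.5 -0.4]
push False t20.7 [71.  24.6 14.1] [0.4 1.1 1.3]
press False t21.2 [70.5 23.5 -2.5] [-0.1  0.2  0.8]
4 True (np.float64(-51.44444444444445), -2)
slow False t24.9 [71.  -3.8 13.9] [ 1.  -1.2  0.1]
push False t25.6 [71.  24.6 14.1] [0.4 0.3 0.7]
press False t26.2 [70.5 23.5 -2.5] [-0.1  0.2  0.4]
5 True (np.float64(-47.69444444444445), -2)
slow True t29.4 [ 70.9 -13.4  13.9] [ 0.6 -2.7  2.6]
6 False (np.float64(-52.05555555555555), 13)
end t30.7 [ 71.1 -33.6  69.6] [-0.9  0.8 -0.6]
```

View pics/c4.png

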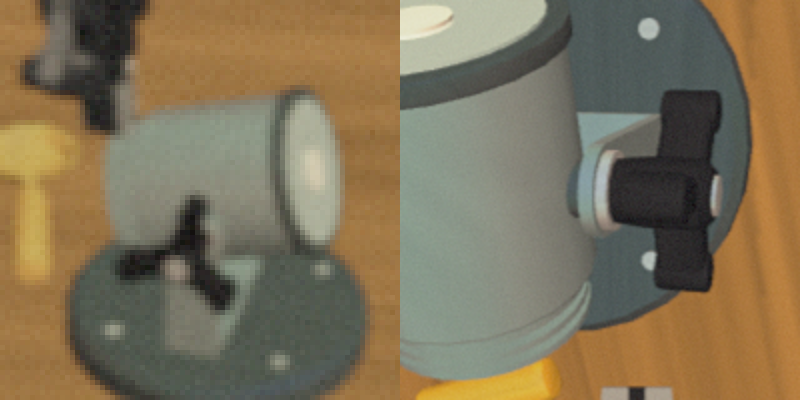

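The push met a firm stop: force rise above 5 N at y = −13.4, arm measured at about 13° against a nominal 10°. The turn count of 595° (10.4 rad) also fits one of the predicted starts. I make one gentle confirming push, retreat, and compare the views.

Run:
```python
from h import *
s=cam('scene')
bot.movel(P(X,-34,14),max_speed=150,threshold=8)
bot.movel(P(X,-20,14),max_speed=40,threshold=5)
r=bot.movel(P(X,-6,14),max_speed=12,threshold=6); rep(f'confirm {r}')
back(); bot.movel(P(X,-34,150),max_speed=200); bot.movel(P(X,-34,300),max_speed=250)
bot.move_ptp([330,-200,420],[-3.14,0,1.0]); bot.dwell(0.5)
a=imaging.capture('scene'); b=imaging.capture('side'); print(angle(a,s)); rep('end')
cv2.imwrite('pics/s5.png',a); 
a0=cv2.imread('pics/scene0.png'); b0=cv2.imread('pics/side0.png')
top=np.hstack([cv2.resize(i[180:300,220:420],(400,240)) for i in (a0,a)]); bot_=np.hstack([cv2.resize(i[180:380,230:430],(400,340)) for i in (b0,b)])
cv2.imwrite('pics/c5.png',np.vstack([top,bot_]))
```

```text
confirm True t32.5 [ 70.9 -13.5  13.7] [ 0.8 -2.2  2.1]
(np.float64(-50.66666666666667), 5)
end t36.6 [-129.4 -257.9  332. ] [ 0.1 -0.2 -0.2]
```

View pics/c5.png

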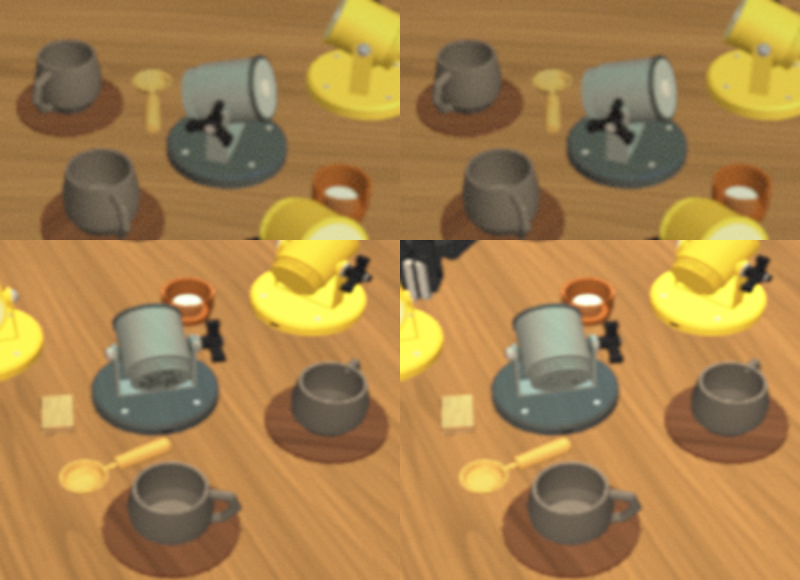

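Two things to check before I hand it in: the angle estimates disagree (13° and 5°), and the vents on the head's back look different in the side view.

Run:
```python
from h import *
s=cam('scene'); a0,a4,a5=[cv2.imread(f'pics/{n}.png') for n in('scene0','s4','s5')]
for x in (72,74,76): print(x,[angle(i,s,x) for i in (a0,a4,a5)])
b0=cv2.imread('pics/side0.png'); b=imaging.capture('side')
# subpixel shift of patches: head front/rear, base, in both views
def sh(p,q,r):
    y0,y1,x0,x1=r; f=lambda i:cv2.cvtColor(i[y0:y1,x0:x1],6).astype(np.float32)
    (d,c)=cv2.phaseCorrelate(f(p),f(q),cv2.createHanningWindow((x1-x0,y1-y0),cv2.CV_32F)); return np.round(d,2),round(c,2)
for n,r in (('lens',(200,248,335,365)),('rear',(205,245,300,335)),('base',(235,280,300,372)),('cupref',(195,240,225,285))): print('scene',n,sh(a0,a5,r))
for n,r in (('head top',(212,240,280,330)),('head rear',(240,275,285,332)),('base',(255,300,270,345))): print('side',n,sh(b0,b,r))
cv2.imwrite('pics/c6.png',np.vstack([np.hstack([cv2.resize(i[195:270,295:370],(400,300),interpolation=3) for i in (a4,a5)]),np.hstack([cv2.resize(i[205:280,275:350],(400,300),interpolation=3) for i in (b0,b)])]))
```

```text
72 [(np.float64(-74.16666666666667), 12), (np.float64(-70.86111111111111), 11), (np.float64(-69.36111111111111), 11)]
74 [(np.float64(-70.11111111111111), 13), (np.float64(-63.88888888888889), 8), (np.float64(-62.63888888888889), 8)]
76 [(np.float64(-61.888888888888886), 13), (np.float64(-52.05555555555555), 13), (np.float64(-50.66666666666667), 5)]
scene lens (array([ 0.12, -0.17]), 0.93)
scene rear (array([-0.31, -0.29]), 1.03)
scene base (array([0.16, 0.08]), 1.09)
scene cupref (array([-0.21,  0.55]), 1.06)
side head top (array([-0.03,  0.12]), 0.94)
side head rear (array([-0.13,  0.  ]), 0.87)
side base (array([0.47, 0.5 ]), 1.08)
```

View pics/c6.png

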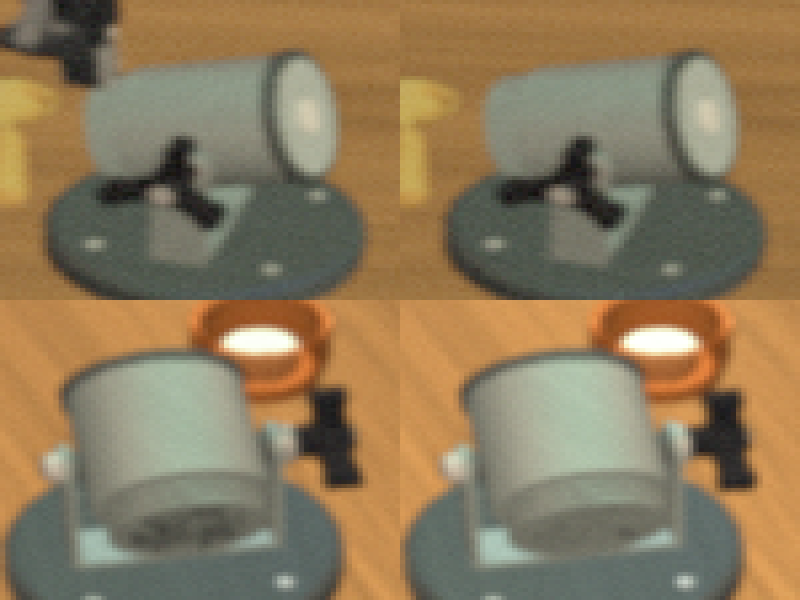

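With the face depth corrected for the screwed-in knob (x = 72–74 mm), both late pictures give 11° and 8°, so the knob did not move between them. Head and base show less than 0.6 px of shift against the start, and only the shading of the vents changed.

Run:
```python
from h import *
bot.sign_off(); print(bot.get_state()['t'])
```

```text
the job is handed in; nothing more can be done
the job is handed in; nothing more can be done
```

The knob is screwed home against its stop, and I handed the job in at about 37 s of the 58 s allowed. I used shut fingertips on the knob of the grey spotlight. Five full strokes (push the top arm towards +y, press it down on the +y side) and one short slow push turned it about 595° (10.4 rad).

**Stop:** The last slow push hit a firm stop. A second, gentler push stopped at the same place (y = −13.4 and −13.5 mm).

**Knob position:** The scene camera puts the top arm at 8–11°, against 10° when home. In the side view the knob sits closer to the bracket than at the start.

**Lamp and surroundings:** Head and base moved less than 0.6 px between the first and last pictures, no more than the cup I used as a reference. Cups, saucers, spoon, matchbox and tea-light look unmoved. I did not compare the sculpture, but the arm stayed well away from it. The arm ended well clear, with wrist forces near zero.

**Checks that disagreed:**
- One angle reading said 13° and the next 5°. Both used the face depth of the unscrewed knob; with the depth corrected, the two pictures agree.
- The vents on the back of the head look fainter in the last side picture. The head's outline has not moved, so I take this to be shading.

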